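# Brace the pin jar, twist off its lid and hold it above

### The arm

A 6-joint arm with a two-finger parallel gripper is mounted at the origin on a cart in front of the work surface, level with it; the furniture and walls round the work are solid. World frame = base frame: x ahead of the robot, y to its left, z up, the work surface at z = 0. Lengths are in m, angles in rad, forces in N, time in s.
With the tool pointing down it reaches from about 0.25 to 0.725 m from the base axis. Payload 4 kg.
Tool frame: the origin (TCP) lies on the centre line of the jaws, within the pads' length; the fingertips stand 14 mm ahead of it and the grasp point (between the pads) lies 5 mm behind it; z points along the fingers, y is the line along which they close (so a half turn about z gives the same grasp; the last joint's range is limited). The gripper opens to 85 mm and grips with 20 to 120 N. Pads are 22 mm wide; open, the fingers measure 114 mm over their backs; the gripper's body (76 mm by 85 mm) begins 54 mm behind the grasp point. The pads swing forward as they close: fully open they stand 13 mm farther back than shut.
Start: joints at [-1.121, 0.241, 0.005, 1.335, 0, 1.571], TCP at [0.217, -0.45, 0.245] pointing down, gripper open.
Joint ranges: [-2.72, 2.72], [-1.05, 1.87], [-1.09, 1.28], [-1.99, 2.15], [-1.42, 1.44], [-3.14, 3.14]. Speed limits (rad/s): [2.79, 2.79, 3.14, 3.14, 3.14, 3.14].

### API

Orientations are given as [roll, pitch, yaw] about the fixed x, y, z axes, in that order (R = Rz(yaw) Ry(pitch) Rx(roll)).
In Python, from rig import status, optics, bot gives the robot as it stands. The module is installed in compiled form; this text tells all that it offers.
- The arm moves only by the tool creep_tool, called as name(argument=value, ...) on one line, values as JSON. Schema: {"type":"object","properties":{"increments":{"type":"array","items":{"type":"number"},"minItems":5,"maxItems":40},"squeeze":{"type":"number"},"only":{"type":"string"},"quiet":{"type":"boolean"},"lines":{"type":"string"}},"required":["increments"],"additionalProperties":false}. increments is one flat list of numbers that holds 1 to 8 rows one after another, with no inner brackets; each row has 5 numbers: the finger opening in m, then dx, dy, dz in shares of 1 m (1.0 is 1 m), then a turn about the tool's z in normalised numbers (1 is 180 degrees); each row is the pose to reach, as a shift and turn from the pose commanded when the call began, along the tool's axes at that moment; what a row does not reach only later rows make up. A row lasts 1/12 s, in which the tool goes at most 0.0417 m and 0.125 rad, less where a joint would pass 70% of its speed; a pose out of reach is approached as far as the arm can. The fingers move at their own pace and stop on an object; squeeze is the grip in N (left out, the last holds). Time passes only in rows, so rows that do not move let the fingers close. The tool returns the time, the measured TCP pose, the force, the opening and the grip force at its end. only (a regular expression) keeps the lines of the reply that match it, lines (a string "A,B") keeps lines A to B, and quiet returns only ok. No shift or turn number may pass 1 either way. Input that does not fit is refused with a message, and nothing moves.
- status.observe(): the state, without advancing time (a new reading comes with each control period).
- optics.read_camera(name): name is "side" or "top" or "wrist"; returns a dict with "pixels" (400x640x3 uint8, red, green, blue), "z_map" (400x640 float32, m along the optical axis (not along the pixel's ray), 0 where there is no reading), "fx", "fy", "cx", "cy" (pixels), "world_to_cam" (4x4, takes a point from world to camera coordinates). Camera axes: x right, y down, z forward; pixel columns grow to the right and rows downward; lengths in m; the calibration is good to about 2 mm. A picture is of the moment at which its call begins.
- bot.close_job(): hands the job in; it is judged then, once.
The state is a dict: "time_s": time; "q": joint angles; "joint_vel": joint speeds; "tau": joint torques, N m; "tool_pos": TCP position; "tcp_rot": TCP orientation; "ft_force": force on the tool from outside, world axes, zero at the start; "moment": the same for the moment, N m; "grip_width": finger opening in m; "gripper_force": force on a finger pad.
Only numpy, scipy, OpenCV 4.12 (cv2) and the standard library are available. Lean on these libraries where they do the work, as an engineer would, in place of code of your own. Each camera call takes 0.05 s, during which the arm holds its last target. There are 200 camera calls.

### The job

Open the glass jar of drawing pins in the one-hand jar holder: swing the holder's hinged brace round across the front of the jar until it snaps home and clamps it, then twist the tight steel lid anticlockwise just until its threads let go, and lift it straight off without shifting the jar. Finish still holding the lid level and straight over the jar, with its lower edge one to three centimetres above the rim; the jar stays clamped upright and the other things on the desk stay where they are.

Things in the scene. Friction and masses are not known exactly. Their poses are not given: they have to be found in the camera images.
- jar_holder: Grey metal one-hand jar holder, screwed down: plate 137 x 132 x 5 mm with a round rubber mat (top 6 mm above the desk). Origin on the desk under the jar's place. On its +x side (away from the robot) stands a rubber-lined V jaw, 47 mm high, open towards -x, that touches the jar at 40 degrees either side of +x. The brace swings across the open side. z up.
- brace (a joint): Brace angle, rad, growing anticlockwise seen from above. 0: parked, pointing towards the robot (stop); starts at 0 to 0.5. 1.85: it lies along the holder's -y across the front of the jar and clamps it. It swings freely to about 1.2; then a sprung roller resists (up to 12 N at the knob) until 1.6, so let go there it swings back; past 1.6 it is driven home and grips the jar with 18 N.
- brace_knob (a point): On the axis of the upright round black knob at the brace's free end, 45 mm above the desk; the knob is 15 mm thick and reaches from 33 to 55 mm above the desk, 92 mm from the hinge axis. The brace is a dark steel bar, 8 mm thick, 16 to 32 mm above the desk; its rubber pad pushes the jar the last few mm back into the V jaw.
- brace_hinge (a point): On the brace's upright hinge axis, 45 mm above the desk (x -41, y +44 mm of the holder). The pin is 40 mm high; the spring housing of its detent stands beside it on the left, 30 mm high.
- jar: Round clear-glass jar of brass drawing pins, 60 mm in diameter, loose, about 0.35 kg; origin under the centre of its foot, z up, its x axis along the holder's. The straight side ends 52 mm above the origin, the shoulder at 58 mm, the rim of the neck (43 mm) at 70 mm. It starts in the holder up to 4 mm short of the V jaw; unclamped, it only turns with the lid.
- lid: Round steel twist-off lid, 56 mm in diameter, 17 mm high, loose; origin at the centre of its lower edge, z up. Screwed on, the origin is 60 mm above the jar's and its x axis lies along the jar's x. The lower edge is only 2 mm above the jar's shoulder: grip with the fingertips level with it, in any direction. Turning it anticlockwise from above unscrews it.
- lid_top (a point): Centre of the lid's flat top. Three lugs inside hook under slanting threads on the neck and a springy liner (27 N) makes it tight: 0.2 to 0.6 N m at first. The threads let go after 0.95 rad; the lid then lifts straight off at any turn up to 1.8 rad, where the lugs meet the next threads; about 1.35 rad is best, in one grasp. It may rise up to 2.5 mm as it unscrews.
- eraser: bystander: white eraser in a blue sleeve, 23 x 46 x 13 mm, on the edge of the desk mat right of the holder; origin under its centre
- glue_stick: bystander: upright glue stick, 26 mm thick, 97 mm high, behind the holder; origin under its centre
- tape_1: bystander: roll of beige tape lying flat, 98 mm across, 25 mm high, left of the holder; origin under its centre
- stapler: bystander: dark stapler, 148 x 36 x 52 mm, on the front right; origin under its centre
- calculator: bystander: desk calculator, 112 x 70 x 19 mm, on the front right; origin under its centre
- hole_punch: bystander: dark hole punch, 85 x 118 x 78 mm, at the front left; origin under its centre
Not all that is in view belongs to the job. What is shaped like the jar but blue is not meant. There is more than one size of the lid; the job needs the smaller.

How it is judged:
On the way, in this order (a step that is already met when the one before it is completed fails the run):
1. the brace has snapped home and clamps the jar while the lid is still screwed on (value of joint brace above 1.78 rad and horizontal distance between jar and jar_holder below 0.008 m and angle between the x axis of jar and the x axis of jar_holder, either way round below 0.12 rad and angle between jar's own z axis and vertical below 0.06 rad and z of jar in the frame of jar_holder below 0.01 m and z of lid in the frame of jar below 0.0635 m and angle between the x axis of lid and the x axis of jar, either way round below 0.25 rad), for 0.3 s.
2. the lid is unscrewed on the clamped jar (value of joint brace above 1.78 rad and horizontal distance between jar and jar_holder below 0.008 m and angle between the x axis of jar and the x axis of jar_holder, either way round below 0.12 rad and angle between jar's own z axis and vertical below 0.06 rad and z of jar in the frame of jar_holder below 0.01 m and angle between the x axis of lid and the x axis of jar, either way round above 0.88 rad and z of lid in the frame of jar below 0.072 m), for 0.05 s.
At the end, for the whole second after the job is handed in: The fingers hold the lid level (0.15 rad) and at rest, within 12 mm of straight over the jar, 4 to 40 mm clear of its rim, turned 0.88 to 2.26 rad from screwed-on, not touching the jar; the brace is past 1.78 rad, the jar upright in the holder within 8 mm and 0.12 rad of its place (value of joint brace above 1.78 rad and horizontal distance between jar and jar_holder below 0.008 m and angle between the x axis of jar and the x axis of jar_holder, either way round below 0.12 rad and angle between jar's own z axis and vertical below 0.06 rad and z of jar in the frame of jar_holder below 0.01 m and z of lid in the frame of jar between 0.074 and 0.11 m and horizontal distance between lid and jar below 0.012 m and angle between lid's own z axis and vertical below 0.15 rad and angle between the x axis of lid and the x axis of jar, either way round above 0.88 rad and contact force between the fingers and lid above 2 N and contact force between lid and jar below 0.1 N and linear speed of lid below 0.02 m/s); the arm keeps its last pose, push and grip.
It fails at once if the jar is turned, tipped or lifted out of its place (angle between the x axis of jar and the x axis of jar_holder, either way round above 0.2 rad or angle between jar's own z axis and vertical above 0.15 rad or z of jar in the frame of jar_holder above 0.014 m or horizontal distance between jar and jar_holder above 0.015 m).
It fails at once if another thing on the desk is shifted by more than 30 mm (distance of any of eraser, glue_stick, tape_1, stapler, calculator, hole_punch from where it was at the start of the episode above 0.03 m).
It also fails if it takes over 51 s, if anything falls off the work surface, if the arm or the gripper's body presses on something with over 40 N, if the wrist force passes 120 N, or if a joint passes its speed limit or range.

## Working session

There is one attempt and no reset: what is moved stays moved. The work goes in short steps, Python scripts to look and compute and a tool call to move; the robot and the scene stay as the last step left them, time stands still between calls to the robot, and variables do not carry over. Pictures are saved under pics/ and viewed, at most 10 in all, crops included, and the job is handed in when it is done.

```bash
mkdir -p pics; cat > h.py <<'E'
import numpy as np,cv2
from rig import status,optics,bot
def cam(n):
    c=optics.read_camera(n); np.savez(f'{n}.npz',**c); return c
def ld(n): return dict(np.load(f'{n}.npz'))
def world(c,u,v,z=None):
    T=np.linalg.inv(c['world_to_cam']); d=np.array([(u-c['cx'])/c['fx'],(v-c['cy'])/c['fy'],1.])
    R=T[:3,:3]@d; o=T[:3,3]
    s=(z-o[2])/R[2] if z is not None else c['z_map'][int(round(v)),int(round(u))]
    return o+s*R
def proj(c,p):
    q=c['world_to_cam']@np.append(p,1); return np.array([c['fx']*q[0]/q[2]+c['cx'],c['fy']*q[1]/q[2]+c['cy']])
E
python3 - <<'E'
from h import *
for n in('top','side'):
    c=cam(n); cv2.imwrite(f'pics/{n}0.png',c['pixels'][:,:,::-1]); print(n,np.linalg.inv(c['world_to_cam'])[:3].round(3).tolist(),c['fx'])
s=status.observe();print(s)
E
```

```text
top [[-0.014, -0.98, 0.196, 0.248], [-1.0, 0.013, -0.007, 0.059], [0.004, -0.196, -0.981, 1.467]] 503.5842568461818
side [[1.0, -0.017, 0.021, 0.519], [-0.026, -0.785, 0.619, -0.502], [0.006, -0.619, -0.785, 0.814]] 379.63294329528924
{'time_s': 0.1, 'q': array([-1.12098175e+00,  2.41307160e-01,  3.86691593e-03,  1.33519032e+00,
        1.75659809e-06,  1.57081332e+00]), 'joint_vel': array([ 0.00041703, -0.00068235,  0.00475063,  0.00019791, -0.00076584,
        0.00098674]), 'tau': array([-1.60515901e-04, -3.73138797e+01,  2.53009790e+01,  1.08513472e-02,
       -4.01787105e-06, -2.04489950e-06]), 'tool_pos': array([ 0.21716846, -0.44978463,  0.24452021]), 'tcp_rot': array([-3.13975842e+00, -1.72541752e-06,  4.49797580e-01]), 'ft_force': array([-0.62796843,  0.51792497,  0.2294025 ]), 'moment': array([ 0.01134058, -0.02782796, -0.02144524]), 'gripper_force': 0.0, 'grip_width': 0.08553071698434657}
```

View pics/top0.png

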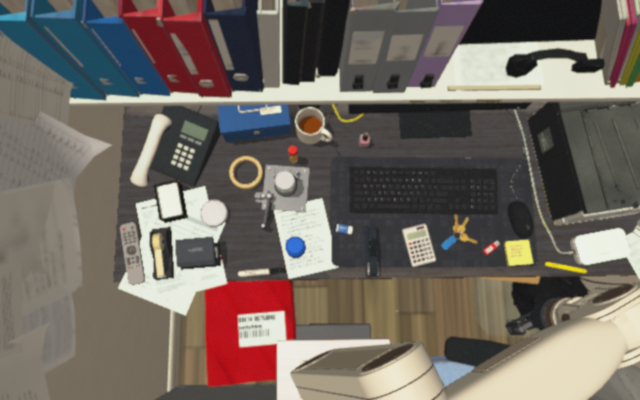

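View pics/side0.png

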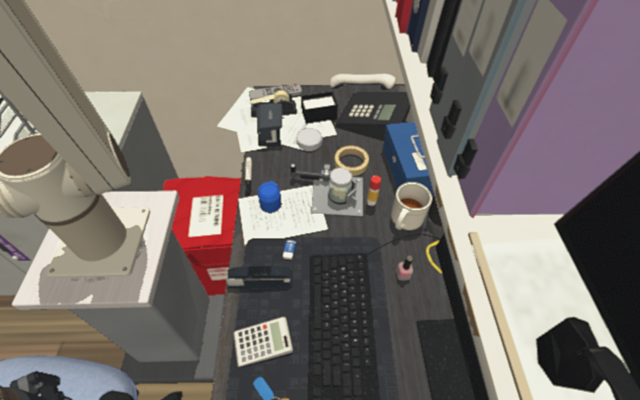

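Top view: candidates are the jar in the grey holder with its lid at (285,182), the blue jar at (295,246), and a larger loose lid at (214,213). The first fits the task because it is clear glass, sits in the holder and has the smaller lid. I'll confirm it in an enlarged crop and measure it.

```bash
python3 - <<'E'
from h import *
t=ld('top');s=ld('side')
a=cv2.resize(t['pixels'][155:235,240:330],None,fx=6,fy=6,interpolation=cv2.INTER_CUBIC)[:480,:400]
b=cv2.resize(s['pixels'][150:225,285:385],None,fx=4,fy=4,interpolation=cv2.INTER_CUBIC)
o=np.zeros((480,800,3),np.uint8);o[:a.shape[0],:a.shape[1]]=a;o[:300,400:800]=b
cv2.imwrite('pics/crop.png',o[:,:,::-1])
for u,v,z in((285,181,.083),(265,196,.055),(262,226,.05),(214,213,.02)): print(u,v,world(t,u,v,z).round(3),world(t,u,v).round(3))
# depth points high (lid top) near the lid
vs,us=np.mgrid[160:215,255:315]
P=np.array([world(t,u,v) for u,v in zip(us.ravel(),vs.ravel())])
m=(P[:,2]>.075)&(P[:,2]<.095); q=P[m]; print('lid',m.sum(),q.mean(0),q.min(0),q.max(0))
(c,r)=cv2.minEnclosingCircle(q[:,:2].astype(np.float32));print(c,r)
E
```

```text
285 181 [0.589 0.129 0.083] [0.589 0.13  0.081]
265 196 [0.552 0.188 0.055] [0.563 0.193 0.004]
262 226 [0.466 0.197 0.05 ] [0.465 0.196 0.058]
214 213 [0.511 0.34  0.02 ] [0.511 0.34  0.019]
lid 304 [0.59313908 0.13232482 0.08345635] [0.56495695 0.10664587 0.07630911] [0.62213437 0.15777053 0.09213229]
(0.5934348106384277, 0.1322236955165863) 0.02872750349342823
```

View pics/crop.png

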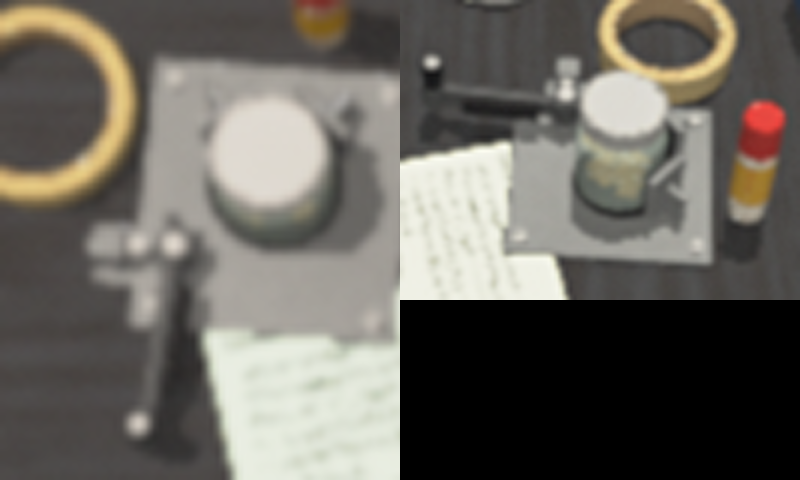

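The crop confirms the target: a clear jar with brass pins and a steel lid, inside the grey holder. The hinge pin is at top pixel (268.7,195.5) and the knob at (263,225.7), with the brace parked towards the robot. The glue stick stands behind and the tape is to the left.

```bash
python3 - <<'E'
from h import *
t=ld('top');s=ld('side')
for n,u,v,z in(('hinge',268.7,195.5,.045),('knob',263,225.7,.055),('s1',240+175/6,155+77/6,.006),('s4',240+374/6,155+321/6,.006),('s2',240+390/6,155+95/6,.006)): print(n,world(t,u,v,z).round(4))
for n,u,v,z in(('a',518,235,.006),('b',697,245,.006),('c',697,120,.006),('d',545,120,.006),('knob',431,63,.055),('hinge',567,86,.045),('lid',625,100,.083)): print('side',n,world(s,285+(u-400)/4,150+v/4,z).round(4))
# tcp orientation & IK info
T=s['pixels']
E
```

```text
hinge [0.5559 0.1785 0.045 ]
knob [0.4665 0.1935 0.055 ]
s1 [0.6492 0.1807 0.006 ]
s4 [0.5238 0.0825 0.006 ]
s2 [0.6385 0.0734 0.006 ]
side a [0.5266 0.0837 0.006 ]
side b [0.6435 0.0731 0.006 ]
side c [0.6533 0.18   0.006 ]
side d [0.5472 0.1822 0.006 ]
side knob [0.47   0.1927 0.055 ]
side hinge [0.5616 0.179  0.045 ]
side lid [0.596  0.1327 0.083 ]
```

creep_tool(increments=[0.085, 0.029, -0.027, 0, 0, 0.085, 0.058, -0.054, 0, 0, 0.085, 0.087, -0.081, 0, 0, 0.085, 0.116, -0.108, 0, 0], squeeze=60)

```text
time_s: 0.43
tool_pos: [0.2747, -0.3009, 0.2447]
tcp_rot: [-3.14, 0.0, 0.448]
ft_force: [0.6, 0.0, 0.2]
grip_width: 0.0846
gripper_force: 0.0
```

```bash
python3 -c "
from h import *
print(status.observe()['q'].round(3))"
```

```text
[-0.831  0.058 -0.214  1.3    0.     1.862]
```

Careful with the scale: turns go in shares of 180 degrees. That gives: -0.96 rad / 3.1416 = -0.3056.

creep_tool(increments=[0.085, 0.03, -0.028, 0, -0.0382, 0.085, 0.06, -0.056, 0, -0.0764, 0.085, 0.09, -0.084, 0, -0.1146, 0.085, 0.12, -0.112, 0, -0.1528, 0.085, 0.15, -0.14, 0, -0.191, 0.085, 0.18, -0.168, 0, -0.2292, 0.085, 0.21, -0.196, 0, -0.2674, 0.085, 0.24, -0.224, 0, -0.3056])

```text
time_s: 1.1
tool_pos: [0.3935, 0.0056, 0.2452]
tcp_rot: [-3.142, 0.0, 1.416]
ft_force: [0.6, 0.1, 0.4]
grip_width: 0.0852
gripper_force: 0.0
```

creep_tool(increments=[0.085, 0, 0, 0, -0.0382, 0.085, 0, 0, 0, -0.0764, 0.085, 0, 0, 0, -0.1146, 0.085, 0, 0, 0, -0.1528, 0.085, 0, 0, 0, -0.191, 0.085, 0, 0, 0, -0.2292, 0.085, 0, 0, 0, -0.2674, 0.085, 0, 0, 0, -0.3056])

```text
time_s: 1.77
tool_pos: [0.3933, 0.0035, 0.2449]
tcp_rot: [-3.141, -0.001, 2.376]
ft_force: [0.6, -0.1, 0.2]
grip_width: 0.0849
gripper_force: 0.0
```

```bash
cat >> h.py <<'E'
def rel(x,y,z,yaw=None):
    s=status.observe();p=s['tool_pos'];a=s['tcp_rot'][2]
    d=np.array([x,y,z])-p; c,n=np.cos(a),np.sin(a)
    print('t',round(s['time_s'],2),'pos',p.round(4),'yaw',a.round(3),'q',s['q'].round(2),'F',s['ft_force'].round(1),'w',round(s['grip_width'],4))
    print('rel',np.round([c*d[0]+n*d[1],n*d[0]-c*d[1],-d[2]],4),'turn',None if yaw is None else round((a-yaw+np.pi/2)%np.pi-np.pi/2,3))
E
python3 -c "
from h import *
rel(.468,.193,.16,2.98)"
```

```text
t 1.77 pos [0.3933 0.0035 0.2449] yaw 2.376 q [ 0.01  0.03 -0.24  1.3  -0.    0.77] F [ 0.6 -0.1  0.2] w 0.0849
rel [0.0774 0.1884 0.0849] turn -0.604
```

Converted, -0.604 rad / 3.1416 = -0.1923.

creep_tool(increments=[0.045, 0.013, 0.031, 0.014, -0.0318, 0.045, 0.026, 0.063, 0.028, -0.0637, 0.045, 0.039, 0.094, 0.042, -0.0955, 0.045, 0.052, 0.126, 0.056, -0.1273, 0.045, 0.065, 0.157, 0.07, -0.1592, 0.045, 0.077, 0.188, 0.085, -0.1923, 0.045, 0.077, 0.188, 0.085, -0.1923])

```text
time_s: 2.35
tool_pos: [0.4698, 0.1961, 0.1564]
tcp_rot: [-3.141, -0.004, 2.982]
ft_force: [-0.0, -1.0, -0.0]
grip_width: 0.0447
gripper_force: 0.0
```

```bash
python3 - <<'E'
from h import *
rel(.468,.193,.05,2.98)
c=cam('wrist'); im=c['pixels'].copy(); 
for p in((.468,.193,.055),(.5588,.1787,.045),(.5945,.1325,.083)):
    u=proj(c,np.array(p)); print(u.round(1)); cv2.drawMarker(im,tuple(int(x) for x in u),(255,0,255),0,10)
cv2.imwrite('pics/w1.png',im[:,:,::-1])
E
```

```text
t 2.35 pos [0.4698 0.1961 0.1564] yaw 2.982 q [ 0.39  0.32 -0.13  1.13  0.    0.55] F [-0. -1. -0.] w 0.0447
rel [ 0.0012 -0.0033  0.1064] turn 0.002
[318.1 196.9]
[318.9 282.5]
[274.2 348.2]
```

View pics/w1.png

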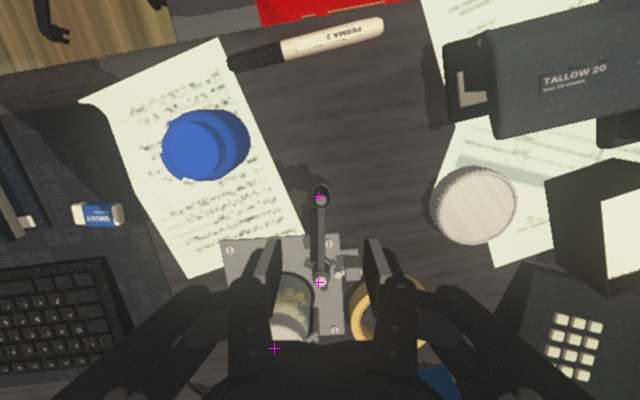

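The wrist view shows the knob at (321,193), about 3 px from my prediction, and the hinge pin exactly on its marker at (319,282). I'm descending and closing on the knob.

creep_tool(increments=[0.045, 0.001, -0.002, 0.03, 0, 0.045, 0.002, -0.002, 0.06, 0, 0.045, 0.002, -0.002, 0.09, 0, 0.045, 0.002, -0.002, 0.113, 0, 0.045, 0.002, -0.002, 0.113, 0])

```text
time_s: 2.82
tool_pos: [0.4631, 0.1877, 0.0433]
tcp_rot: [-3.136, -0.008, 2.972]
ft_force: [-1.2, -0.5, 0.9]
grip_width: 0.045
gripper_force: 0.0
```

creep_tool(increments=[0.01, 0, 0, 0, 0, 0.01, 0, 0, 0, 0, 0.01, 0, 0, 0, 0, 0.01, 0, 0, 0, 0, 0.01, 0, 0, 0, 0], squeeze=40)

```text
time_s: 3.23
tool_pos: [0.4686, 0.1906, 0.0493]
tcp_rot: [3.14, 0.003, 2.974]
ft_force: [-2.1, -0.5, 7.3]
grip_width: 0.0131
gripper_force: 39.5
```

```bash
python3 -c "
from h import *
rel(.468,.193,.044,2.98)"
```

```text
t 3.23 pos [0.4686 0.1906 0.0493] yaw 2.974 q [ 0.39  0.42 -0.29  0.85 -0.    0.55] F [-2.1 -0.5  7.3] w 0.0131
rel [0.001  0.0022 0.0053] turn -0.006
```

Converted, -0.72 rad / 3.1416 = -0.2292.

creep_tool(increments=[0.01, -0.0011, -0.011, -0.003, -0.0382, 0.01, -0.0034, -0.0218, -0.003, -0.0764, 0.01, -0.0071, -0.0322, -0.003, -0.1146, 0.01, -0.0119, -0.0421, -0.003, -0.1528, 0.01, -0.0179, -0.0513, -0.003, -0.191, 0.01, -0.025, -0.0598, -0.003, -0.2292, 0.01, -0.025, -0.0598, -0.003, -0.2292, 0.01, -0.025, -0.0598, -0.003, -0.2292])

```text
time_s: 3.9
tool_pos: [0.4841, 0.1276, 0.0498]
tcp_rot: [3.141, 0.004, -2.59]
ft_force: [6.6, 4.0, -14.4]
grip_width: 0.0135
gripper_force: 41.2
```

```bash
cat >> h.py <<'E'
def arc(H=(.5588,.1787),r=.092,steps=(.1,.2,.3,.4,.5,.6,.7,.8)):
    s=status.observe();p=s['tool_pos'];a=s['tcp_rot'][2]
    v=p[:2]-H; f=np.arctan2(v[1],v[0])%(2*np.pi); print('b',round(f-2*np.pi+3.51,3),'r',np.hypot(*v).round(4),'yaw',a.round(3),'F',s['ft_force'].round(1),'M',s['moment'].round(2),'w',s['grip_width'])
    for d in steps:
        D=np.array(H)+r*np.array([np.cos(f+d),np.sin(f+d)])-p[:2]
        print(d,np.round([np.cos(a)*D[0]+np.sin(a)*D[1],np.sin(a)*D[0]-np.cos(a)*D[1]],4))
E
python3 -c "
from h import *
arc()"
```

```text
b 0.968 r 0.0905 yaw -2.59 F [  6.6   4.  -14.4] M [ 0.68 -1.3  -0.05] w 0.013455737833298698
0.1 [ 0.0006 -0.0092]
0.2 [-0.0012 -0.0182]
0.3 [-0.0039 -0.027 ]
0.4 [-0.0075 -0.0355]
0.5 [-0.0119 -0.0436]
0.6 [-0.017  -0.0512]
0.7 [-0.0229 -0.0582]
0.8 [-0.0295 -0.0647]
```

Converted, -0.6 rad / 3.1416 = -0.191.

creep_tool(increments=[0.01, 0.0003, -0.0092, 0.002, -0.0318, 0.01, -0.0012, -0.0182, 0.002, -0.0637, 0.01, -0.0039, -0.027, 0.002, -0.0955, 0.01, -0.0075, -0.0355, 0.002, -0.1273, 0.01, -0.0119, -0.0436, 0.002, -0.1592, 0.01, -0.017, -0.0512, 0.002, -0.191, 0.01, -0.017, -0.0512, 0.002, -0.191])

```text
time_s: 4.48
tool_pos: [0.5252, 0.0941, 0.0493]
tcp_rot: [-3.141, 0.005, -1.986]
ft_force: [0.1, 5.7, 0.8]
grip_width: 0.0132
gripper_force: 42.6
```

```bash
python3 -c "
from h import *
arc()"
```

```text
b 1.561 r 0.0911 yaw -1.986 F [0.1 5.7 0.8] M [ 1.07 -0.16 -0.16] w 0.01317126609423137
0.1 [ 0.0001 -0.0092]
0.2 [-0.0016 -0.0182]
0.3 [-0.0042 -0.027 ]
0.4 [-0.0077 -0.0356]
0.5 [-0.012  -0.0437]
0.6 [-0.0171 -0.0513]
0.7 [-0.0229 -0.0584]
0.8 [-0.0294 -0.0649]
```

Converted, -0.3 rad / 3.1416 = -0.0955.

creep_tool(increments=[0.01, 0, -0.0092, 0, -0.0318, 0.01, -0.0016, -0.0182, 0, -0.0637, 0.01, -0.0042, -0.027, 0, -0.0955, 0.01, -0.0042, -0.027, 0, -0.0955, 0.01, -0.0042, -0.027, 0, -0.0955])

```text
time_s: 4.9
tool_pos: [0.5518, 0.0877, 0.0494]
tcp_rot: [-3.138, 0.005, -1.689]
ft_force: [2.8, 6.7, -2.4]
grip_width: 0.0133
gripper_force: 42.3
```

```bash
python3 -c "
from h import *
arc(steps=(-.05,.05,.1,))"
```

```text
b 1.862 r 0.0913 yaw -1.689 F [ 2.8  6.7 -2.4] M [ 1.36 -0.4  -0.09] w 0.01327501804244866
-0.05 [0.0008 0.0046]
0.05 [ 0.0004 -0.0046]
0.1 [-0.0001 -0.0092]
```

creep_tool(increments=[0.01, 0, -0.006, 0, 0, 0.01, 0, -0.006, 0, 0, 0.01, 0, -0.006, 0, 0])

```text
time_s: 5.15
tool_pos: [0.5527, 0.0876, 0.0492]
tcp_rot: [3.136, 0.005, -1.688]
ft_force: [-9.7, 7.0, 9.2]
grip_width: 0.013
gripper_force: 43.4
```

```bash
python3 -c "
from h import *
arc(steps=(-.05,))"
```

```text
b 1.872 r 0.0913 yaw -1.688 F [-9.7  7.   9.2] M [ 1.67  1.79 -0.08] w 0.01298665210555218
-0.05 [0.0009 0.0046]
```

creep_tool(increments=[0.034, 0, 0.003, 0, 0, 0.034, 0, 0.003, 0, 0, 0.034, 0, 0.003, 0, 0, 0.034, 0, 0.003, 0, 0])

```text
time_s: 5.48
tool_pos: [0.5532, 0.0848, 0.0487]
tcp_rot: [-3.14, -0.0, -1.69]
ft_force: [-0.6, 0.8, 0.2]
grip_width: 0.0338
gripper_force: 0.0
```

creep_tool(increments=[0.034, 0, 0, -0.03, 0, 0.034, 0, 0, -0.06, 0, 0.034, 0, 0, -0.09, 0, 0.034, 0, 0, -0.12, 0, 0.034, -0.02, 0, -0.14, 0, 0.034, -0.02, 0, -0.14, 0])

```text
time_s: 5.98
tool_pos: [0.5588, 0.107, 0.1941]
tcp_rot: [-3.131, 0.005, -1.688]
ft_force: [1.3, -0.5, 0.5]
grip_width: 0.0339
gripper_force: 0.0
```

```bash
python3 - <<'E'
from h import *
rel(.595,.1315,.085)
t=cam('top');s=cam('side')
a=cv2.resize(t['pixels'][155:235,240:330],None,fx=6,fy=6,interpolation=cv2.INTER_CUBIC)[:480,:400]
b=cv2.resize(s['pixels'][150:225,285:385],None,fx=4,fy=4,interpolation=cv2.INTER_CUBIC)
o=np.zeros((480,800,3),np.uint8);o[:a.shape[0],:a.shape[1]]=a;o[:300,400:800]=b
cv2.imwrite('pics/crop2.png',o[:,:,::-1])
E
```

```text
t 5.98 pos [0.5588 0.107  0.1941] yaw -1.688 q [ 0.19  0.39  0.08  1.25  0.   -1.26] F [ 1.3 -0.5  0.5] w 0.0339
rel [-0.0286 -0.0331  0.1091] turn None
```

View pics/crop2.png

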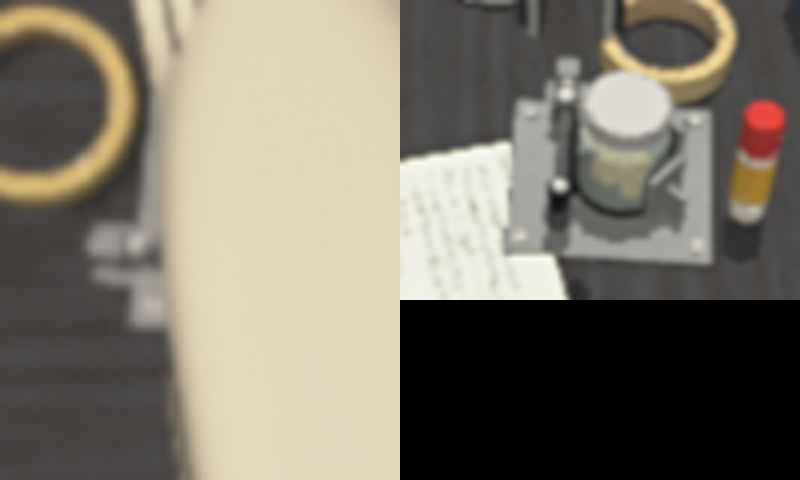

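The side crop shows the brace across the front of the jar, with the knob at crop (559,184) and the jar pushed back. Next I'll measure the knob, lid and brace angle.

```bash
python3 - <<'E'
from h import *
s=ld('side')
k=world(s,285+159/4,150+184/4,.055); hn=world(s,285+167/4,150+93/4,.045)
v=k-hn; print('knob',k.round(4),'hinge',hn.round(4),'b',round(np.arctan2(v[1],v[0])+3.51,3))
g=cv2.cvtColor(s['pixels'],cv2.COLOR_RGB2GRAY)
vs,us=np.mgrid[160:205,325:362]
P=np.array([world(s,u,w) for u,w in zip(us.ravel(),vs.ravel())])
m=(P[:,2]>.076)&(P[:,2]<.095); q=P[m]; print(m.sum(),np.median(q[:,2])); c,r=cv2.minEnclosingCircle(q[:,:2].astype(np.float32)); print(c,r,q.mean(0),q.min(0),q.max(0))
# bright top mask
M=((g>190).astype(np.uint8)); M[:160]=0;M[195:]=0;M[:,:328]=0;M[:,357:]=0
cs,_=cv2.findContours(M,0,1); b=max(cs,key=cv2.contourArea); e=cv2.fitEllipse(b); print(e,world(s,*e[0],.083).round(4))
E
```

```text
knob [0.5528 0.0875 0.055 ] hinge [0.5613 0.1727 0.045 ] b 1.839
316 0.0823227003006573
(0.5969789624214172, 0.12999287247657776) 0.028381749987602234 [0.5970602  0.12856582 0.08220322] [0.56975369 0.10202458 0.07608464] [0.62404946 0.15833735 0.08621713]
((342.6640319824219, 173.07073974609375), (19.915407180786133, 22.01040267944336), 68.87300109863281) [0.6    0.1391 0.083 ]
```

Converted, 0.6 rad / 3.1416 = 0.191.

creep_tool(increments=[0.056, 0, 0, 0, 0.0382, 0.056, 0, 0, 0, 0.0764, 0.056, 0, 0, 0, 0.1146, 0.056, 0, 0, 0, 0.1528, 0.056, 0, 0, 0, 0.191, 0.056, 0, 0, 0, 0.191, 0.056, 0, 0, 0, 0.191])

```text
time_s: 6.67
tool_pos: [0.5541, 0.1041, 0.1867]
tcp_rot: [3.14, -0.003, -2.287]
ft_force: [0.0, 0.1, 0.1]
grip_width: 0.0562
gripper_force: 0.0
```

```bash
python3 - <<'E'
from h import *
from scipy.spatial.transform import Rotation as R
rel(.597,.130,.14)
st=status.observe(); c=cam('wrist'); z=c['z_map']; vs,us=np.mgrid[0:400,0:640]
C=np.stack([(us-c['cx'])/c['fx']*z,(vs-c['cy'])/c['fy']*z,z],-1).reshape(-1,3)[z.ravel()>0]
Ti=np.linalg.inv(c['world_to_cam']); W=C@Ti[:3,:3].T+Ti[:3,3]
L=(W-st['tool_pos'])@R.from_euler('xyz',st['tcp_rot']).as_matrix()
for sg in(1,-1):
    m=(abs(L[:,0])<.014)&(sg*L[:,1]>.02)&(sg*L[:,1]<.06)&(L[:,2]>-.04)&(L[:,2]<.035)
    q=L[m]; print(sg,m.sum(),np.percentile(q[:,2],[50,90,98,100]).round(4),np.percentile(abs(q[:,1]),[0,2,50]).round(4),q[:,0].min(),q[:,0].max())
# lid from wrist depth
m=(W[:,2]>.077)&(W[:,2]<.09)&(np.hypot(W[:,0]-.597,W[:,1]-.13)<.04); q=W[m]
print(m.sum(), cv2.minEnclosingCircle(q[:,:2].astype(np.float32)) if m.sum() else '')
cv2.imwrite('pics/w2.png',c['pixels'][:,:,::-1])
E
```

```text
t 6.67 pos [0.5541 0.1041 0.1867] yaw -2.287 q [ 0.19  0.4   0.07  1.25 -0.   -0.67] F [0.  0.1 0.1] w 0.0562
rel [-0.0477 -0.0153  0.0467] turn None
1 2708 [-0.0235 -0.001   0.0058  0.01  ] [0.0262 0.0266 0.0305] -0.012933786660449718 0.013468638805940354
-1 2694 [-0.0231 -0.0011  0.006   0.0106] [0.0288 0.029  0.0329] -0.01290229837247183 0.013509273162882142
2712 ((0.5980826020240784, 0.13135293126106262), 0.028492094948887825)
```

View pics/w2.png

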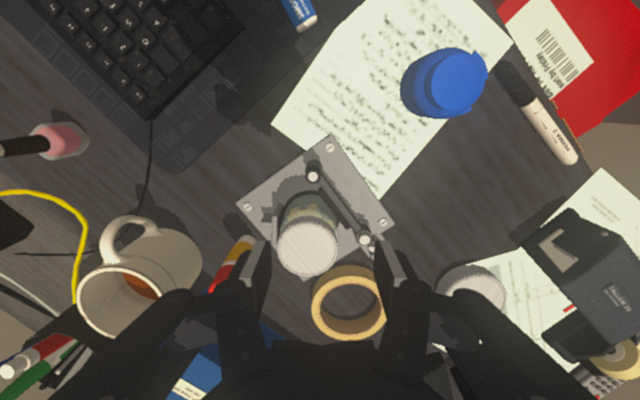

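The wrist view shows the lid at (307,250) and the brace with its knob at (312,176), lying across the front. The fingertips reach about 10 mm ahead of the TCP at a 56 mm opening. The lid centre is (0.598, 0.131), which agrees with the side view.

creep_tool(increments=[0.085, -0.017, -0.005, 0, 0, 0.085, -0.033, -0.01, 0.01, 0, 0.085, -0.0486, -0.0153, 0.03, 0, 0.085, -0.0486, -0.0153, 0.0567, 0, 0.085, -0.0486, -0.0153, 0.0567, 0, 0.085, -0.0486, -0.0153, 0.0567, 0, 0.085, -0.0486, -0.0153, 0.0567, 0])

```text
time_s: 7.3
tool_pos: [0.5984, 0.1311, 0.1322]
tcp_rot: [3.142, -0.0, -2.289]
ft_force: [0.4, 0.1, 0.3]
grip_width: 0.085
gripper_force: 0.0
```

```bash
python3 -c "
from h import *
rel(.5977,.1308,.078)"
```

```text
t 7.3 pos [0.5984 0.1311 0.1322] yaw -2.289 q [ 0.22  0.53  0.13  1.17 -0.   -0.64] F [0.4 0.1 0.3] w 0.085
rel [0.0007 0.0003 0.0542] turn None
```

creep_tool(increments=[0.085, 0, 0, 0.018, 0, 0.085, 0, 0, 0.035, 0, 0.085, 0, 0, 0.048, 0, 0.085, 0, 0, 0.0525, 0, 0.085, 0, 0, 0.0525, 0, 0.085, 0, 0, 0.0525, 0, 0.085, 0, 0, 0.0525, 0])

```text
time_s: 7.88
tool_pos: [0.5996, 0.1315, 0.081]
tcp_rot: [-3.14, 0.002, -2.289]
ft_force: [0.2, 0.5, 0.0]
grip_width: 0.0857
gripper_force: 0.0
```

```bash
python3 -c "
from h import *
rel(.5977,.1308,.078)"
```

```text
t 7.88 pos [0.5996 0.1315 0.081 ] yaw -2.289 q [ 0.22  0.57  0.06  1.06 -0.   -0.64] F [0.2 0.5 0. ] w 0.0857
rel [0.0018 0.001  0.003 ] turn None
```

creep_tool(increments=[0.066, 0, 0, 0, 0, 0.062, 0, 0, 0, 0, 0.058, 0, 0, 0, 0, 0.052, 0, 0, 0, 0, 0.05, 0, 0, 0, 0, 0.05, 0, 0, 0, 0, 0.05, 0, 0, 0, 0, 0.05, 0, 0, 0, 0], squeeze=40)

```text
time_s: 8.55
tool_pos: [0.5977, 0.1327, 0.0804]
tcp_rot: [3.139, 0.001, -2.288]
ft_force: [-4.8, 3.0, 6.6]
grip_width: 0.0558
gripper_force: 40.9
```

```bash
python3 -c "
from h import *
rel(.5977,.1308,.078)
print(status.observe()['gripper_force'],status.observe()['moment'])"
```

```text
t 8.55 pos [0.5977 0.1327 0.0804] yaw -2.288 q [ 0.22  0.57  0.06  1.06  0.   -0.64] F [-4.8  3.   6.6] w 0.0558
rel [ 0.0014 -0.0013  0.0024] turn None
40.9351790137589 [ 0.71100845  1.11891424 -0.04639838]
```

creep_tool(increments=[0.05, 0, 0.001, -0.001, 0, 0.05, 0, 0.001, -0.001, 0, 0.05, 0, 0.001, -0.001, 0], squeeze=75)

```text
time_s: 8.8
tool_pos: [0.5976, 0.1328, 0.0808]
tcp_rot: [3.141, 0.001, -2.289]
ft_force: [-2.7, 2.4, 5.5]
grip_width: 0.0542
gripper_force: 79.7
```

```bash
python3 -c "
from h import *
rel(.5977,.1308,.078)"
```

```text
t 8.8 pos [0.5976 0.1328 0.0808] yaw -2.289 q [ 0.22  0.57  0.06  1.06  0.   -0.63] F [-2.7  2.4  5.5] w 0.0542
rel [ 0.0014 -0.0014  0.0028] turn None
```

creep_tool(increments=[0.05, 0, 0, 0, -0.0191, 0.05, 0, 0, 0, -0.0382, 0.05, 0, 0, 0, -0.0573, 0.05, 0, 0, 0, -0.0764, 0.05, 0, 0, 0, -0.0955, 0.05, 0, 0, 0, -0.0955])

```text
time_s: 9.3
tool_pos: [0.5986, 0.133, 0.0815]
tcp_rot: [-3.14, 0.003, -1.987]
ft_force: [-1.2, 3.0, 7.6]
grip_width: 0.0542
gripper_force: 79.7
```

```bash
python3 -c "
from h import *
rel(.5977,.1308,.078);print(status.observe()['moment'])"
```

```text
t 9.3 pos [0.5986 0.133  0.0815] yaw -1.987 q [ 0.22  0.57  0.06  1.06  0.   -0.94] F [-1.2  3.   7.6] w 0.0542
rel [ 0.0023 -0.0001  0.0035] turn None
[0.7286939  0.60479771 0.07381729]
```

Converted, -0.48 rad / 3.1416 = -0.1528.

creep_tool(increments=[0.05, 0, 0, -0.0003, -0.0255, 0.05, 0, 0, -0.0006, -0.0509, 0.05, 0, 0, -0.001, -0.0764, 0.05, 0, 0, -0.001, -0.1019, 0.05, 0, 0, -0.001, -0.1273, 0.05, 0, 0, -0.001, -0.1528, 0.05, 0, 0, -0.001, -0.1528])

```text
time_s: 9.88
tool_pos: [0.5981, 0.1331, 0.0823]
tcp_rot: [-3.14, 0.002, -1.506]
ft_force: [-4.0, 2.6, 7.3]
grip_width: 0.0543
gripper_force: 79.8
```

```bash
python3 - <<'E'
from h import *
rel(.5977,.1308,.078);print(status.observe()['moment'])
s=cam('side'); o=cv2.resize(s['pixels'][145:220,290:390],None,fx=7,fy=7,interpolation=cv2.INTER_CUBIC)
cv2.imwrite('pics/s3.png',o[:,:,::-1])
E
```

```text
t 9.88 pos [0.5981 0.1331 0.0823] yaw -1.506 q [ 0.22  0.57  0.06  1.06  0.   -1.42] F [-4.   2.6  7.3] w 0.0543
rel [0.0023 0.0005 0.0043] turn None
[0.7111333  0.77904982 0.02885182]
```

View pics/s3.png

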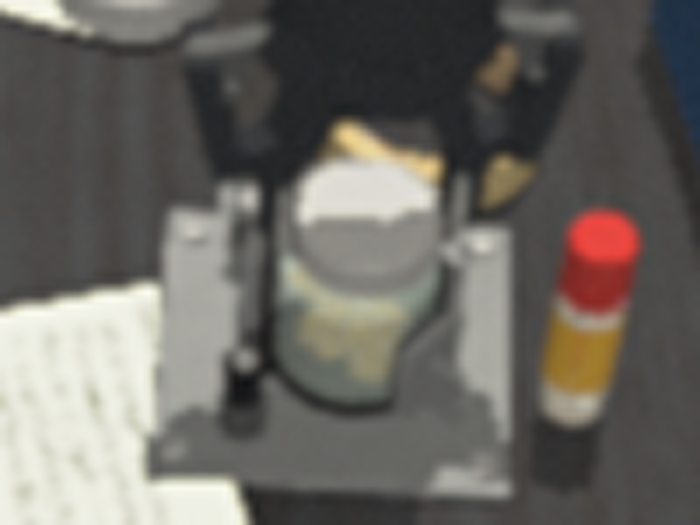

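The side crop shows the fingers at the lid's left and right edges, the jar upright and the brace still home with its knob at (242,380). I'm continuing the twist to about 1.36 rad.

Converted, -0.58 rad / 3.1416 = -0.1846.

creep_tool(increments=[0.05, 0, 0, 0, -0.0255, 0.05, 0, 0, -0.0005, -0.0509, 0.05, 0, 0, -0.0005, -0.0764, 0.05, 0, 0, -0.0005, -0.1019, 0.05, 0, 0, -0.001, -0.1273, 0.05, 0, 0, -0.001, -0.1528, 0.05, 0, 0, -0.001, -0.1846, 0.05, 0, 0, -0.001, -0.1846])

```text
time_s: 10.6
tool_pos: [0.5974, 0.1327, 0.0826]
tcp_rot: [-3.141, 0.001, -0.925]
ft_force: [-3.0, 2.4, 5.5]
grip_width: 0.0542
gripper_force: 79.6
```

```bash
python3 - <<'E'
from h import *
rel(.5977,.1308,.078);print(status.observe()['moment'])
E
```

```text
t 10.6 pos [0.5974 0.1327 0.0826] yaw -0.925 q [ 0.22  0.57  0.06  1.06  0.   -2.  ] F [-3.   2.4  5.5] w 0.0542
rel [0.0017 0.0009 0.0046] turn None
[0.46187723 0.73755182 0.04993505]
```

creep_tool(increments=[0.05, 0, 0, -0.001, 0, 0.05, 0, 0, -0.002, 0, 0.05, 0, 0, -0.003, 0, 0.05, 0, 0, -0.004, 0])

```text
time_s: 10.93
tool_pos: [0.5968, 0.132, 0.0851]
tcp_rot: [3.139, 0.001, -0.929]
ft_force: [-2.1, 2.9, -1.5]
grip_width: 0.0539
gripper_force: 79.2
```

creep_tool(increments=[0.05, 0, 0, -0.0015, 0, 0.05, 0, 0, -0.003, 0, 0.05, 0, 0, -0.004, 0, 0.05, 0, 0, -0.004, 0])

```text
time_s: 11.27
tool_pos: [0.5992, 0.1314, 0.0911]
tcp_rot: [-3.139, -0.003, -0.93]
ft_force: [-0.0, 0.0, 0.0]
grip_width: 0.0544
gripper_force: 79.4
```

creep_tool(increments=[0.05, 0, 0, -0.0025, 0, 0.05, 0, 0, -0.006, 0, 0.05, 0, 0, -0.01, 0, 0.05, 0, 0, -0.014, 0, 0.05, 0, 0, -0.018, 0, 0.05, 0, 0, -0.021, 0, 0.05, 0, 0, -0.0215, 0, 0.05, 0, 0, -0.0215, 0])

```text
time_s: 11.93
tool_pos: [0.598, 0.1321, 0.1121]
tcp_rot: [-3.141, -0.0, -0.929]
ft_force: [-0.3, 0.3, -0.2]
grip_width: 0.0544
gripper_force: 79.4
```

```bash
python3 - <<'E'
from h import *
rel(.5977,.1308,.11);print(status.observe()['moment'])
s=cam('side'); o=cv2.resize(s['pixels'][145:220,290:390],None,fx=7,fy=7,interpolation=cv2.INTER_CUBIC)
cv2.imwrite('pics/s4.png',o[:,:,::-1])
vs,us=np.mgrid[145:205,320:365]
P=np.array([world(s,u,w) for u,w in zip(us.ravel(),vs.ravel())])
g=s['pixels'][145:205,320:365].reshape(-1,3).min(1)
m=(P[:,2]>.108)&(P[:,2]<.122)&(g>90); q=P[m]
print(m.sum(),np.median(q,0),q.min(0),q.max(0))
E
```

```text
t 11.93 pos [0.598  0.1321 0.1121] yaw -0.929 q [ 0.22  0.54  0.1   1.13 -0.   -1.99] F [-0.3  0.3 -0.2] w 0.0544
rel [0.0008 0.001  0.0021] turn None
[-0.03140044 -0.0452758   0.00330095]
261 [0.60373983 0.1244321  0.11350691] [0.57252585 0.10061716 0.10814005] [0.62992352 0.15718556 0.12036679]
```

View pics/s4.png

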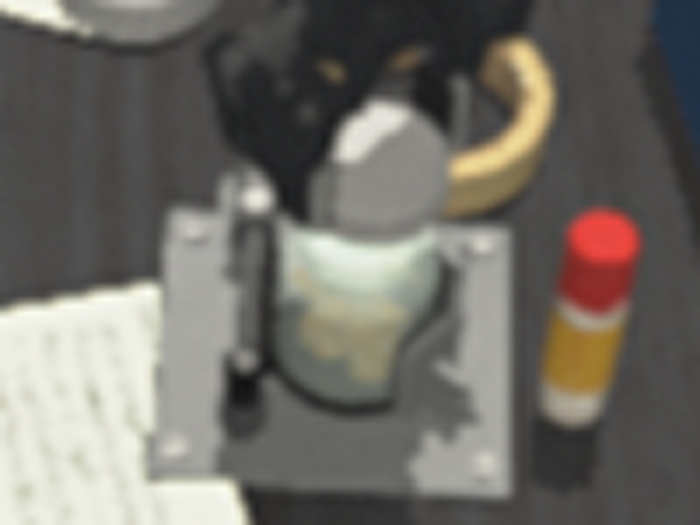

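The side crop shows the lid held level at (388,160), clear of the open neck. The jar is upright, and the brace is home with its knob at (242,380). The lid has risen about 31 mm, so it is roughly 2 cm over the rim. I'm letting it settle, then handing in.

creep_tool(increments=[0.05, 0, 0, 0, 0, 0.05, 0, 0, 0, 0, 0.05, 0, 0, 0, 0, 0.05, 0, 0, 0, 0])

```text
time_s: 12.32
tool_pos: [0.5976, 0.132, 0.1114]
tcp_rot: [3.141, 0.0, -0.929]
ft_force: [-0.3, 0.2, -1.0]
grip_width: 0.054
gripper_force: 79.4
```

```bash
python3 -c "
from rig import bot
print(bot.close_job())"
```

```text
the job is handed in; nothing more can be done
None
```

I handed the job in at 12.3 s of the 51 s allowed: the brace is home clamping the jar, and the lid was twisted about 1.36 rad and lifted off. It is held level about 2 cm over the rim; the hand-in printed no verdict.

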